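# Stop the microscope rocking with a wedge

## Robot

A 6-joint arm with a two-finger parallel gripper is mounted at the origin on the work surface. World frame = base frame: x ahead of the robot, y to its left, z up, the work surface at z = 0. Lengths are in m, angles in rad, forces in N, time in s.
With the tool pointing down it reaches from about 0.375 to 0.975 m from the base axis. Payload 3.8 kg.
Tool frame: the origin (TCP) lies midway between the tips of the shut fingers; the grasp point (between the pads) lies 19 mm behind it; z points along the fingers, y is the line along which they close (so a half turn about z gives the same grasp; the last joint's range is limited). The gripper opens to 85 mm and grips with 20 to 120 N. Pads are 22 mm wide; open, the fingers measure 114 mm over their backs; the gripper's body (76 mm by 85 mm) begins 54 mm behind the grasp point. The pads swing forward as they close: fully open they stand 13 mm farther back than shut.
Start: joints at [1.256, 0.264, 1.604, -0, 1.274, -0.037], TCP at [0.185, 0.649, 0.231] pointing down, gripper open.
Joint ranges: [-2.63, 2.63], [-0.94, 2.18], [0.31, 2.57], [-1.31, 4.45], [0, 2.66], [-2.55, 2.55]. Speed limits (rad/s): [2.57, 2.57, 3.14, 3.14, 3.14, 3.14].

## Interface

Orientations are given as a rotation vector (axis times angle).
In Python, from workcell import read_state, vision, ticket gives the robot as it stands. The module is installed in compiled form; this text tells all that it offers.
- The arm moves only by the tool jog_arm, never from a script. Its arguments are lists of equal length, an entry for each row: "turn": the turn, a rotation vector about the tool's x, y, z in rad, a list of three; "delta_pos": the shift along the tool's x, y, z in m, a list of three; "gripper": the finger opening in m, from 0 to 0.0854. In form: {"turn": [[rx, ry, rz], ...], "delta_pos": [[dx, dy, dz], ...], "gripper": [gripper, ...]}. A call has 1 to 20 rows; each row shifts and turns the commanded pose from where the row before left it, along the tool's axes as they then stand; what a row does not reach is not made up. A row lasts 1/12 s, in which the tool goes at most 41.7 mm and 7.16 degrees, less where a joint would pass 70% of its speed; a pose out of reach is approached as far as the arm can. A call with a gripper value outside its range is refused whole. The fingers move at their own pace and stop on an object; "grip_force" is the grip in N (left out, the last holds). Time passes only in rows, so rows that do not move let the fingers close. It gives the time, the measured TCP pose, the force, the opening and the grip force at its end, in the units of the state.
- read_state(): the state, without advancing time (a new reading comes with each control period).
- vision.read_camera(name): name is "scene" or "top"; returns the picture (384x512x3 uint8, red, green, blue); there is no depth.
- vision.calibration(name): a dict with "vfov" (degrees; the focal length in pixels is half the picture's height over the tangent of half this angle, whatever the lens; pixels are square), "cx", "cy" (the principal point, pixels), "R" (3x3) and "t" (3): a world point X has camera coordinates R X + t. Camera axes: x right, y down, z forward; pixel columns grow to the right and rows downward; lengths in m; the calibration is good to about 2 mm. A picture is of the moment at which its call begins. calibration takes no time and is no camera call.
- ticket.finish_job(): hands the job in; it is judged then, once.
The state is a dict: "time": time; "q": joint angles; "joint_vel": joint speeds; "joint_torque": joint torques, N m; "tool_pos": TCP position; "tcp_rot": TCP orientation; "wrist_force": force on the tool from outside, world axes, zero at the start; "torque": the same for the moment, N m; "width": opening from 0.0 (shut) to 1.0 (fully open); "grip_force": force on a finger pad.
Only numpy, scipy, OpenCV 4.12 (cv2) and the standard library are available. Lean on these libraries where they do the work, as an engineer would, in place of code of your own. Each camera call takes 0.05 s, during which the arm holds its last target. There are 200 camera calls.

## Task

The microscope rocks because one foot of its box base is too short. With the fingertips, slide the wooden wedge along the desk, thin end first, under the short foot until it is snug and the base no longer rocks but still stands level, and test it by pressing down on that corner; do not grip or lift anything, do not shove the microscope out of its place, and leave the other things alone. Finish while still holding that corner pressed firmly with a fingertip (about 10 N), hand off the wedge, with the base steady and level.

Things in the scene. Friction and masses are not known exactly. Their poses are not given: they have to be found in the camera images.
- microscope: Microscope, about 2.2 kg, loose on the desk, on a flat grey box base 240 (its x) x 200 mm (its y), underside 22 mm and flat top 67 mm above the desk. Origin: centre of the base at desk level; z up. Four black feet 22 mm across at x +-95, y +-75 mm; the one at x -95, y +75, nearest the wedge, is short. Column and head, 330 mm high, stand over the opposite corner; so left alone the base rests level
- loose_corner (a point): point on the base's flat top right above the short foot, 25 mm in from both sides, 67 mm above the desk when level: press here; nothing rises above the top within 80 mm. 2 to 4 N here rocks the corner down until the foot meets desk or wedge; it rocks back when let go. With the wedge snug it hardly gives (under 1 mm at 10 N)
- short_foot (a point): point at desk level below the centre of the short foot, whose underside hangs 5 to 10 mm above the desk when the base is level (how much is unknown)
- wedge: wooden wedge flat on the desk, 120 mm long (its x), 45 mm wide, 2 mm thick at the thin end rising evenly to 18 mm at the thick end, 45 g. Origin: centre of its underside; +x to the thin end, z up. It points about at the short foot along the microscope's -y, 30 to 80 mm short of it, up to 10 mm off line. It slides with under 1 N; once snug it stiffens (over 4 N), and pushed on it shoves the base
- wedge_thin_end (a point): middle of the wedge's thin edge, at desk level; when snug it is 20 to 60 mm past the near edge of the foot
- wedge_thick_end (a point): middle of the wedge's upright thick end face (45 mm wide, 18 mm high), 9 mm above the desk: push here
- eyepiece: spare black eyepiece standing on end, 32 mm wide, 44 mm high; origin: centre of its underside; leave alone
- jar: small amber glass jar, 42 mm wide, 62 mm high; origin: centre of its underside; leave alone
- objective: spare brass objective standing on end, 24 mm wide, 34 mm high; origin: centre of its underside; leave alone
- slide_box: flat wooden box, 100 x 80 x 34 mm; origin: centre of its underside; leave alone
- dish: shallow white dish, 90 mm wide, 18 mm high; origin: centre of its underside; leave alone
- lens_brush: brush lying on the desk, about 20 cm long; leave alone
- stage_clip_box: small cardboard box, 60 x 45 x 22 mm; origin: centre of its underside; leave alone
Not all that is in view belongs to the job. Leave any green look-alike of the wedge alone.

How it is judged:
On the way:
1. the wedge is pushed under the short foot (horizontal distance between short_foot and wedge below 0.065 m), for 0.1 s.
At the end, for the whole second after the job is handed in: A fingertip presses the loose corner (within 35 mm of its point) with over 6 N; the wedge, flat and untouched, lies under the short foot (thin end past its centre) and carries over 1 N; the base is at rest, level within 0.016 rad, and within 20 mm of its start (horizontal distance between short_foot and wedge below 0.065 m and y of wedge_thin_end in the frame of microscope below 0.075 m and contact force between the fingers and microscope above 6 N and horizontal distance between the grasp point and loose_corner below 0.035 m and contact force between wedge and microscope above 1 N and contact force between each of the arm, the fingers and wedge below 0.3 N and angle between microscope's own z axis and vertical below 0.016 rad and distance of microscope from where it was at the start of the episode below 0.02 m and linear speed of microscope below 0.01 m/s and angle between wedge's own z axis and vertical below 0.05 rad); the arm keeps its last pose, push and grip.
It fails at once if the wedge is lifted or tipped (height (world z) of wedge above 0.01 m or angle between wedge's own z axis and vertical above 0.2 rad).
It fails at once if the wedge is gripped or rammed (over 30 N on it from the fingers) (contact force between the fingers and wedge above 30 N).
It fails at once if the microscope is lifted or tipped (height (world z) of microscope above 0.015 m or angle between microscope's own z axis and vertical above 0.15 rad).
It fails at once if the microscope is shoved more than 40 mm (distance of microscope from where it was at the start of the episode above 0.04 m).
It fails at once if another thing is moved by more than 20 mm (distance of any of eyepiece, jar, objective, slide_box, dish, lens_brush, stage_clip_box from where it was at the start of the episode above 0.02 m).
It also fails if it takes over 54 s, if anything falls off the work surface, if the arm or the gripper's body presses on something with over 40 N, if the wrist force passes 120 N, or if a joint passes its speed limit or range.

## Working session

There is one attempt and no reset: what is moved stays moved. The work goes in short steps, Python scripts to look and compute and a tool call to move; the robot and the scene stay as the last step left them, time stands still between calls to the robot, and variables do not carry over. Pictures are saved under pics/ and viewed, at most 10 in all, crops included, and the job is handed in when it is done.

Besides the shell and the picture viewer there is one more tool, called after ">>>" by a JSON object that holds its "fn" and its "kwargs", one argument or row to a line. jog_arm: Moves the arm, as the interface text tells. Its arguments: {"type":"object","properties":{"turn":{"type":"array","items":{"type":"array","items":{"type":"number"}}},"delta_pos":{"type":"array","items":{"type":"array","items":{"type":"number"}}},"gripper":{"type":"array","items":{"type":"number"}},"grip_force":{"type":"number"}},"required":["turn","delta_pos","gripper"]}

```bash
mkdir -p pics; python3 - <<'E'
from workcell import read_state, vision
import cv2,numpy as np
for n in("scene","top"):
    im=vision.read_camera(n); np.save(f"pics/{n}0.npy",im)
    cv2.imwrite(f"pics/{n}0.png",cv2.resize(im[:,:,::-1],(800,600),interpolation=cv2.INTER_CUBIC))
    print(n,vision.calibration(n))
s=read_state();print(s)
E
```

```text
scene {'vfov': 49.03110565662938, 'cx': 258.30649247262744, 'cy': 194.12620257440426, 'R': array([[ 0.50238883,  0.86457343,  0.0108741 ],
       [ 0.70447245, -0.40200029, -0.58490541],
       [-0.50132229,  0.30151044, -0.81102862]]), 't': array([-0.23797707, -0.37144082,  1.34628809])}
top {'vfov': 48.80046470177993, 'cx': 254.14231981586266, 'cy': 191.39976157769462, 'R': array([[ 0.04860238, -0.99878895, -0.00764426],
       [-0.97328928, -0.04563949, -0.22500001],
       [ 0.22437865,  0.01837562, -0.97432877]]), 't': array([-0.0348096 ,  0.55704078,  0.95784552])}
{'time': 0.1, 'q': array([ 1.25608822e+00,  2.64691802e-01,  1.60525229e+00, -1.56960794e-05,
        1.27370206e+00, -3.68558238e-02]), 'joint_vel': array([-0.00128284, -0.00307317, -0.00486877, -0.00170367, -0.001608  ,
       -0.00276304]), 'joint_torque': array([ 6.57597029e-04, -5.16710722e+01, -3.68590450e+01,  4.13225098e-05,
        6.37665376e-03, -1.61739575e-05]), 'tool_pos': array([0.18491768, 0.64848243, 0.23006908]), 'tcp_rot': array([-0.43499167, -3.11098266,  0.0031797 ]), 'wrist_force': array([-0.34036507,  0.85104444, -0.0897232 ]), 'torque': array([-0.02694212, -0.01981751, -0.03179866]), 'grip_force': 0.0, 'width': 1.0020580141981548}
```

View pics/scene0.png

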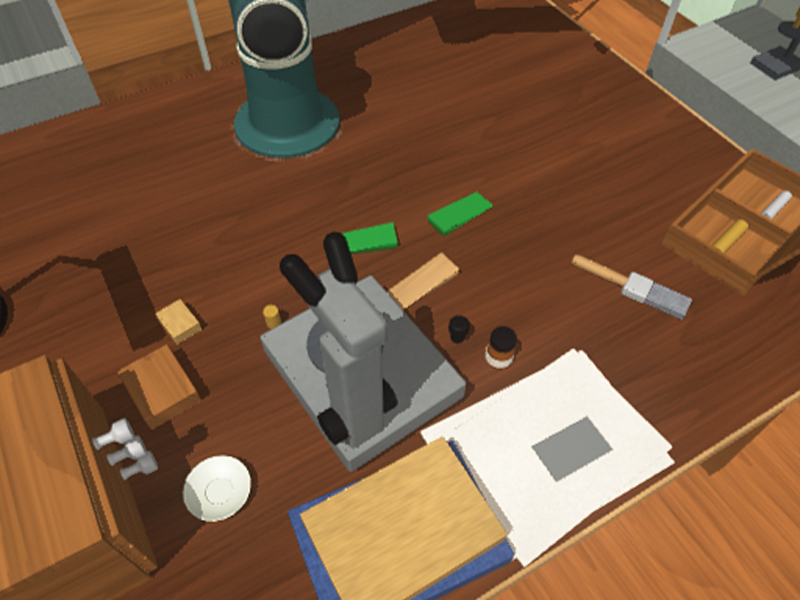

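View pics/top0.png

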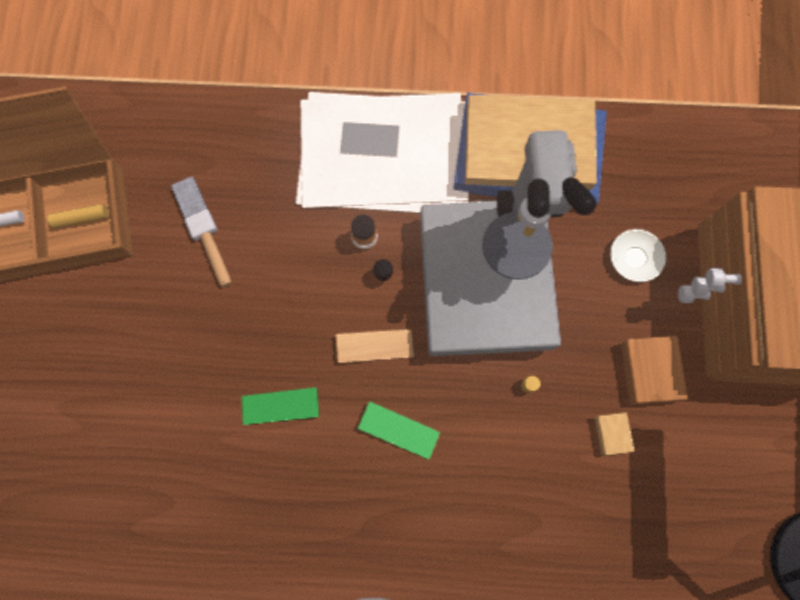

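The tan block at top-view (335–412, 330–362) fits the wedge: wooden, and it points at the base's lower-left corner (430, 350). The two green blocks at (280, 406) and (398, 430) are look-alikes. I'll enlarge to confirm.

```bash
python3 - <<'E'
import cv2,numpy as np
a=np.load("pics/top0.npy")[120:250,200:370];b=np.load("pics/scene0.npy")[140:310,160:310]
A=cv2.resize(a,None,fx=2.6,fy=2.6*1,interpolation=cv2.INTER_CUBIC);B=cv2.resize(b,None,fx=2.3,fy=2.3,interpolation=cv2.INTER_CUBIC)
o=np.zeros((400,800,3),np.uint8);o[:A.shape[0],:A.shape[1]]=A;o[:B.shape[0],450:450+B.shape[1]]=B[:400,:350]
cv2.imwrite("pics/crop1.png",o[:,:,::-1])
hsv=cv2.cvtColor(np.load("pics/top0.npy"),cv2.COLOR_RGB2HSV)
for y,x in((222,240),(190,300),(222,300),(225,300),(240,240)):print(y,x,hsv[y,x])
m=cv2.inRange(hsv,(8,60,150),(25,180,255));m[:195]=0;m[250:]=0;m[:,:200]=0;m[:,275:]=0
c=max(cv2.findContours(m,0,2)[0],key=cv2.contourArea);print(cv2.contourArea(c),cv2.minAreaRect(c),cv2.approxPolyDP(c,3,True)[:,0].tolist())
g=cv2.inRange(hsv,(0,0,40),(180,50,200))
g[:,:255]=0;g[:125]=0;g[240:]=0;g[:,370:]=0
print([ (y,np.flatnonzero(g[y])[[0,-1]].tolist()) for y in range(135,230,8)])
print([ (x,np.flatnonzero(g[150:,x])[-1]+150) for x in range(276,362,8)])
print(hsv[212:232,300,2],hsv[212:232,340,2])
E
```

```text
222 240 [ 15 111 227]
190 300 [  0  10 104]
222 300 [165   6 157]
225 300 [ 0 15 84]
240 240 [ 11 143 118]
797.5 ((238.35586547851562, 220.62644958496094), (18.637248992919922, 46.631473541259766), 85.60128784179688) [[261, 211], [216, 213], [216, 231], [261, 228]]
[(135, [259, 362]), (143, [270, 350]), (151, [270, 352]), (159, [271, 353]), (167, [271, 352]), (175, [271, 353]), (183, [272, 354]), (191, [272, 355]), (199, [273, 356]), (207, [273, 357]), (215, [274, 358]), (223, [274, 353])]
[(276, np.int64(227)), (284, np.int64(226)), (292, np.int64(226)), (300, np.int64(226)), (308, np.int64(225)), (316, np.int64(225)), (324, np.int64(224)), (332, np.int64(224)), (340, np.int64(223)), (348, np.int64(223)), (356, np.int64(221))]
[165 164 166 167 164 164 163 163 164 164 157 133  94  84  81  82  80  83
  85  82] [175 177 178 177 176 176 177 180 169 137  96  83  84  82  80  78  83  86
 115 120]
```

View pics/crop1.png

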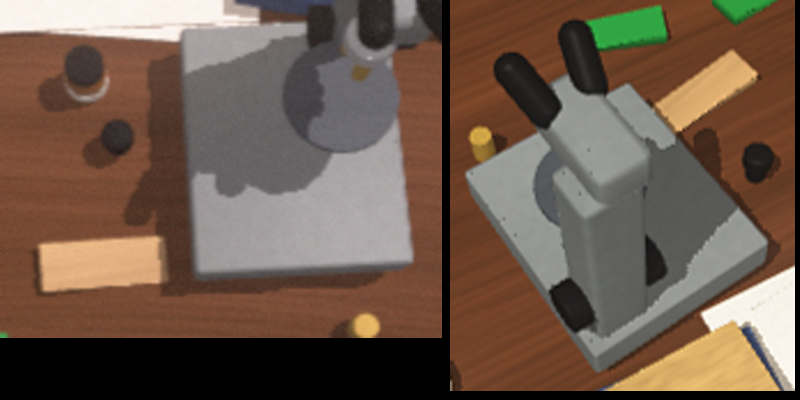

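The crop confirms it. The tan wedge lies in line with the base's near-left corner and doesn't match the green blocks.

```bash
cat > h.py <<'E'
import numpy as np
from workcell import vision, read_state
from scipy.spatial.transform import Rotation as Ro
def px2w(n,u,v,z):
    c=vision.calibration(n);f=192/np.tan(np.radians(c["vfov"])/2)
    R=c["R"];C=-R.T@c["t"];d=R.T@np.array([(u-c["cx"])/f,(v-c["cy"])/f,1])
    return C+d*(z-C[2])/d[2]
E
python3 - <<'E'
from h import *
TL,TR=px2w("top",216,213,.018),px2w("top",216,231,.018)
tl,tr=px2w("top",261.7,211,.002),px2w("top",261.7,228.7,.002)
print("thick",TL,TR,(TL+TR)/2,"thin",tl,tr,(tl+tr)/2)
print("len",np.linalg.norm((TL+TR)/2-(tl+tr)/2))
# edges of base top
l=np.polyfit([143,167,191,215],[270,271,272.2,274],1) # col=f(row)
b=np.polyfit([300,340],[222.8,220.8],1)
r=222;
for _ in range(9): c=np.polyval(l,r); r=np.polyval(b,c)
P=px2w("top",c,r,.067);Pt=px2w("top",np.polyval(l,143),143,.067);Pr=px2w("top",355,np.polyval(b,355),.067)
print("corner",c,r,P,Pt,Pr)
ex=(Pt-P)/np.linalg.norm(Pt-P);ey=(P-Pr)/np.linalg.norm(P-Pr);print(ex,ey,np.linalg.norm(P-Pr))
yaw=(np.arctan2(ex[1],ex[0])+np.arctan2(-ey[0],ey[1]))/2;print("yaw",yaw)
ex=np.array([np.cos(yaw),np.sin(yaw)]);ey=np.array([-ex[1],ex[0]])
lc=P[:2]+.025*ex-.025*ey;print("loose",lc)
for q in((tl+tr)/2,(TL+TR)/2):
    d=q[:2]-lc;print("wedge in foot frame",d@ex,d@ey)
s=read_state();print(Ro.from_rotvec(s["tcp_rot"]).as_matrix().round(3))
E
```

```text
thick [0.50880661 0.08505095 0.018     ] [0.46378596 0.08194361 0.018     ] [0.48629629 0.08349728 0.018     ] thin [ 0.52217813 -0.02863167  0.002     ] [ 0.47710863 -0.03064336  0.002     ] [ 0.49964338 -0.02963752  0.002     ]
len 0.11503750366305845
corner 274.2797307404637 224.08601346297675 [ 0.48034822 -0.05958945  0.067     ] [ 0.68150338 -0.04094597  0.067     ] [ 0.49900217 -0.24964735  0.067     ]
[0.99573249 0.09228658 0.        ] [-0.09767942  0.99521793  0.        ] 0.19097112979195813
yaw 0.09512674814151245
loose [ 0.50760977 -0.08210184]
wedge in foot frame -0.0029471399041255714 0.052983799006788304
wedge in foot frame -0.0054879672114562005 0.16687484977734932
[[-0.962  0.274 -0.001]
 [ 0.274  0.962 -0.002]
 [ 0.    -0.002 -1.   ]]
```

>>> {"fn": "jog_arm", "kwargs": {
  "turn": [
    [0,0,-0.096],
    [0,0,-0.096],
    [0,0,-0.096],
    [0,0,-0.095],
    [0,0,0],
    [0,0,0],
    [0,0,0],
    [0,0,0],
    [0,0,0],
    [0,0,0],
    [0,0,0],
    [0,0,0],
    [0,0,0],
    [0,0,0],
    [0,0,0],
    [0,0,0],
    [0,0,0],
    [0,0,0],
    [0,0,0],
    [0,0,0]
  ],
  "delta_pos": [
    [0,0,0],
    [0,0,0],
    [0,0,0],
    [0,0,0],
    [-0.015,-0.034,0.007],
    [-0.015,-0.034,0.007],
    [-0.015,-0.034,0.007],
    [-0.015,-0.034,0.007],
    [-0.015,-0.034,0.007],
    [-0.015,-0.034,0.007],
    [-0.015,-0.034,0.007],
    [-0.015,-0.034,0.007],
    [-0.015,-0.034,0.007],
    [-0.015,-0.034,0.007],
    [-0.015,-0.034,0.007],
    [-0.015,-0.034,0.007],
    [-0.015,-0.034,0.007],
    [-0.015,-0.034,0.007],
    [-0.015,-0.034,0.007],
    [-0.015,-0.034,0.007]
  ],
  "gripper": [0,0,0,0,0,0,0,0,0,0,0,0,0,0,0,0,0,0,0,0],
  "grip_force": 20
}}

```text
time: 1.77
tool_pos: [0.4811, 0.1315, 0.1187]
tcp_rot: [0.165, -3.137, -0.0]
wrist_force: [1.1, 0.6, -0.3]
width: -0.004
grip_force: 0.0
```

>>> {"fn": "jog_arm", "kwargs": {
  "turn": [
    [0,0,0],
    [0,0,0],
    [0,0,0]
  ],
  "delta_pos": [
    [0,0,0],
    [0,0,0],
    [0,0,0]
  ],
  "gripper": [0,0,0]
}}

```text
time: 2.02
tool_pos: [0.4804, 0.1332, 0.1189]
tcp_rot: [0.163, -3.136, -0.0]
wrist_force: [-0.5, 0.8, -0.1]
width: 0.003
grip_force: 0.0
```

```bash
python3 - <<'E'
from h import *
import cv2
s=read_state();print(s["time"],s["tool_pos"],Ro.from_rotvec(s["tcp_rot"]).as_matrix().round(3).tolist(),s["wrist_force"],s["width"])
o=[]
for n,(u,v) in (("top",(140,110)),("scene",(190,60))):
    im=vision.read_camera(n);o.append(cv2.resize(im[v:v+190,u:u+190],(400,400),interpolation=cv2.INTER_CUBIC))
cv2.imwrite("pics/c2.png",np.hstack(o)[:,:,::-1])
E
```

```text
2.0167 [0.48044027 0.13323555 0.11887678] [[-0.995, -0.104, -0.001], [-0.104, 0.995, 0.0], [0.001, 0.0, -1.0]] [-0.50001231  0.81712179 -0.13219182] 0.0028078943320448894
```

View pics/c2.png

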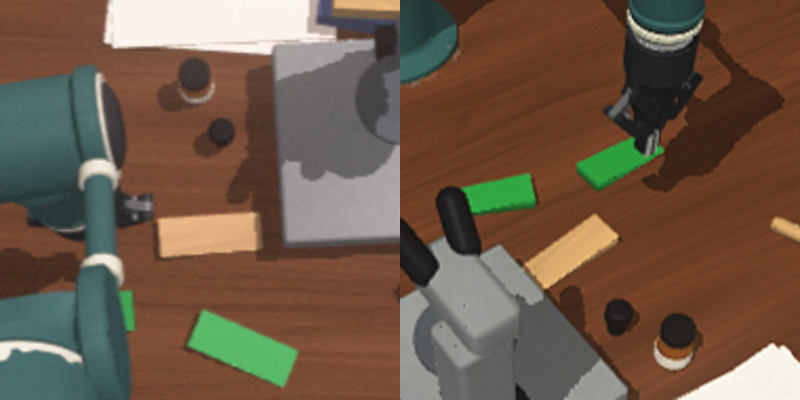

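The hand is directly behind the wedge's thick end, clear of the green blocks. Next: down to desk height, then push.

>>> {"fn": "jog_arm", "kwargs": {
  "turn": [
    [0,0,0],
    [0,0,0],
    [0,0,0],
    [0,0,0],
    [0,0,0],
    [0,0,0]
  ],
  "delta_pos": [
    [0,0,0.03],
    [0,0,0.03],
    [0,0,0.03],
    [0,0,0.0145],
    [0,0,0.005],
    [0,0,0]
  ],
  "gripper": [0,0,0,0,0,0]
}}

```text
time: 2.62
tool_pos: [0.4791, 0.1342, 0.0085]
tcp_rot: [0.168, -3.134, 0.001]
wrist_force: [-0.3, -0.4, 0.4]
width: 0.001
grip_force: 0.0
```

>>> {"fn": "jog_arm", "kwargs": {
  "turn": [
    [0,0,0],
    [0,0,0],
    [0,0,0],
    [0,0,0],
    [0,0,0],
    [0,0,0],
    [0,0,0],
    [0,0,0],
    [0,0,0],
    [0,0,0],
    [0,0,0],
    [0,0,0]
  ],
  "delta_pos": [
    [0,-0.005,0],
    [0,-0.006,0],
    [0,-0.006,0],
    [0,-0.005,0],
    [0,-0.004,0],
    [0,-0.004,0],
    [0,-0.005,0],
    [0,-0.005,0],
    [0,-0.005,0],
    [0,-0.005,0],
    [0,-0.005,0],
    [0,-0.005,0]
  ],
  "gripper": [0,0,0,0,0,0,0,0,0,0,0,0]
}}

```text
time: 3.62
tool_pos: [0.4874, 0.0732, 0.0099]
tcp_rot: [-0.165, 3.137, 0.0]
wrist_force: [0.4, 0.7, 1.4]
width: -0.001
grip_force: 0.6
```

```bash
cat > w.py <<'E'
from h import *
import cv2,sys
im=vision.read_camera("scene");s=read_state();print(s["time"],s["tool_pos"],s["wrist_force"])
np.save("pics/last.npy",im)
u,v=int(sys.argv[1]),int(sys.argv[2])
cv2.imwrite("pics/%s.png"%sys.argv[3],cv2.resize(im[v:v+130,u:u+160],(640,520),interpolation=cv2.INTER_CUBIC)[:,:,::-1])
E
python3 w.py 180 90 c3
```

```text
3.6667 [0.4874408  0.07255945 0.00983339] [ 0.32259325 -0.8348095   0.49604439]
```

View pics/c3.png

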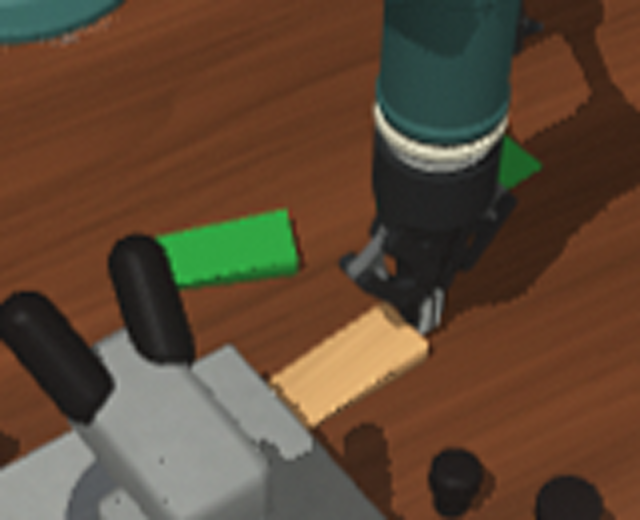

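Fingertips bear on the middle of the thick end (crop 425, 325). The thin end is just going under the base edge (crop 290, 400). I'll keep pushing and watch the force.

>>> {"fn": "jog_arm", "kwargs": {
  "turn": [
    [0,0,0],
    [0,0,0],
    [0,0,0],
    [0,0,0],
    [0,0,0],
    [0,0,0],
    [0,0,0]
  ],
  "delta_pos": [
    [0,-0.004,0],
    [0,-0.004,0],
    [0,-0.004,0],
    [0,-0.004,0],
    [0,-0.004,0],
    [0,-0.004,0],
    [0,-0.002,0]
  ],
  "gripper": [0,0,0,0,0,0,0]
}}

```text
time: 4.25
tool_pos: [0.49, 0.0473, 0.0098]
tcp_rot: [0.165, -3.137, 0.0]
wrist_force: [0.7, 0.2, -0.2]
width: -0.002
grip_force: 0.4
```

>>> {"fn": "jog_arm", "kwargs": {
  "turn": [
    [0,0,0],
    [0,0,0],
    [0,0,0]
  ],
  "delta_pos": [
    [0,-0.0015,0],
    [0,-0.0015,0],
    [0,-0.001,0]
  ],
  "gripper": [0,0,0]
}}

```text
time: 4.5
tool_pos: [0.4904, 0.0437, 0.0098]
tcp_rot: [0.165, -3.137, -0.0]
wrist_force: [-0.2, 0.9, 1.5]
width: 0.001
grip_force: 0.4
```

>>> {"fn": "jog_arm", "kwargs": {
  "turn": [
    [0,0,0],
    [0,0,0],
    [0,0,0]
  ],
  "delta_pos": [
    [0,-0.0015,0],
    [0,-0.0015,0],
    [0,-0.001,0]
  ],
  "gripper": [0,0,0]
}}

```text
time: 4.75
tool_pos: [0.4907, 0.0398, 0.0097]
tcp_rot: [0.165, -3.137, 0.0]
wrist_force: [0.0, 0.1, 0.2]
width: 0.001
grip_force: 0.3
```

>>> {"fn": "jog_arm", "kwargs": {
  "turn": [
    [0,0,0],
    [0,0,0],
    [0,0,0]
  ],
  "delta_pos": [
    [0,-0.0015,0],
    [0,-0.0015,0],
    [0,-0.001,0]
  ],
  "gripper": [0,0,0]
}}

```text
time: 5.0
tool_pos: [0.4912, 0.0357, 0.0097]
tcp_rot: [0.165, -3.137, 0.0]
wrist_force: [0.6, 0.7, 1.1]
width: -0.001
grip_force: 0.3
```

>>> {"fn": "jog_arm", "kwargs": {
  "turn": [
    [0,0,0],
    [0,0,0],
    [0,0,0]
  ],
  "delta_pos": [
    [0,-0.0015,0],
    [0,-0.0015,0],
    [0,-0.001,0]
  ],
  "gripper": [0,0,0]
}}

```text
time: 5.25
tool_pos: [0.4916, 0.0317, 0.0098]
tcp_rot: [0.165, -3.137, 0.0]
wrist_force: [-0.1, -0.2, 1.3]
width: -0.002
grip_force: 0.3
```

>>> {"fn": "jog_arm", "kwargs": {
  "turn": [
    [0,0,0],
    [0,0,0],
    [0,0,0]
  ],
  "delta_pos": [
    [0,-0.0015,0],
    [0,-0.0015,0],
    [0,-0.001,0]
  ],
  "gripper": [0,0,0]
}}

```text
time: 5.5
tool_pos: [0.4921, 0.0277, 0.0098]
tcp_rot: [0.165, -3.137, 0.0]
wrist_force: [0.1, 0.2, -0.5]
width: -0.002
grip_force: 0.3
```

>>> {"fn": "jog_arm", "kwargs": {
  "turn": [
    [0,0,0],
    [0,0,0],
    [0,0,0]
  ],
  "delta_pos": [
    [0,-0.0015,0],
    [0,-0.0015,0],
    [0,-0.001,0]
  ],
  "gripper": [0,0,0]
}}

```text
time: 5.75
tool_pos: [0.4925, 0.0237, 0.0098]
tcp_rot: [0.165, -3.137, 0.0]
wrist_force: [-0.7, 1.3, 0.1]
width: -0.002
grip_force: 0.3
```

>>> {"fn": "jog_arm", "kwargs": {
  "turn": [
    [0,0,0],
    [0,0,0],
    [0,0,0]
  ],
  "delta_pos": [
    [0,-0.0015,0],
    [0,-0.0015,0],
    [0,-0.001,0]
  ],
  "gripper": [0,0,0]
}}

```text
time: 6.0
tool_pos: [0.4929, 0.0198, 0.0098]
tcp_rot: [0.165, -3.137, 0.0]
wrist_force: [0.6, 0.6, 1.8]
width: 0.001
grip_force: 0.3
```

>>> {"fn": "jog_arm", "kwargs": {
  "turn": [
    [0,0,0],
    [0,0,0],
    [0,0,0]
  ],
  "delta_pos": [
    [0,-0.0015,0],
    [0,-0.0015,0],
    [0,-0.001,0]
  ],
  "gripper": [0,0,0]
}}

```text
time: 6.25
tool_pos: [0.4933, 0.0158, 0.0098]
tcp_rot: [-0.165, 3.137, -0.0]
wrist_force: [0.1, -0.1, -0.5]
width: 0.005
grip_force: 0.3
```

>>> {"fn": "jog_arm", "kwargs": {
  "turn": [
    [0,0,0],
    [0,0,0],
    [0,0,0]
  ],
  "delta_pos": [
    [0,-0.0015,0],
    [0,-0.0015,0],
    [0,-0.001,0]
  ],
  "gripper": [0,0,0]
}}

```text
time: 6.5
tool_pos: [0.4937, 0.0118, 0.0098]
tcp_rot: [0.165, -3.137, 0.0]
wrist_force: [0.3, -0.3, 0.1]
width: -0.002
grip_force: 0.3
```

```bash
python3 w.py 160 100 c4; python3 -c "
import cv2,numpy as np
a=np.load('pics/scene0.npy').astype(int);b=np.load('pics/last.npy').astype(int)
# base shift: phase correlation of base far corner region
for (u,v) in((190,250),(270,210)):
  A=np.float32(a[v:v+50,u:u+50].mean(2));B=np.float32(b[v:v+50,u:u+50].mean(2));print(cv2.phaseCorrelate(A,B,cv2.createHanningWindow((50,50),cv2.CV_32F)))
"
```

```text
6.55 [0.49373851 0.01172069 0.00978214] [-0.55509477 -0.48394314  0.76637262]
((-0.0342505041739436, 0.04586687321373617), 0.9854227119445801)
((-0.043827407773431304, 0.02473021546207832), 0.9807500989913941)
```

View pics/c4.png

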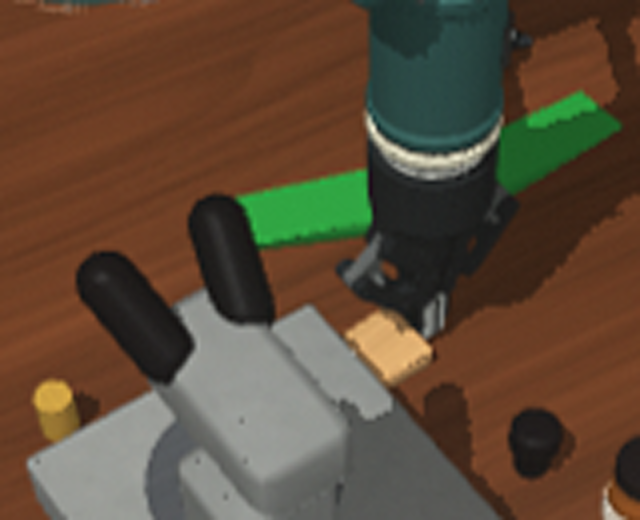

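The wedge runs straight under the corner (crop 390, 345), and the base hasn't moved. It's still loose, so I'll go on in finer steps.

>>> {"fn": "jog_arm", "kwargs": {
  "turn": [
    [0,0,0],
    [0,0,0],
    [0,0,0]
  ],
  "delta_pos": [
    [0,-0.001,0],
    [0,-0.001,0],
    [0,0,0]
  ],
  "gripper": [0,0,0]
}}

```text
time: 6.8
tool_pos: [0.4939, 0.0101, 0.0098]
tcp_rot: [0.165, -3.137, -0.001]
wrist_force: [0.1, 1.9, 0.4]
width: 0.002
grip_force: 0.8
```

>>> {"fn": "jog_arm", "kwargs": {
  "turn": [
    [0,0,0],
    [0,0,0],
    [0,0,0]
  ],
  "delta_pos": [
    [0,-0.001,0],
    [0,-0.001,0],
    [0,0,0]
  ],
  "gripper": [0,0,0]
}}

```text
time: 7.05
tool_pos: [0.4939, 0.0087, 0.0097]
tcp_rot: [0.164, -3.137, -0.002]
wrist_force: [-0.5, 6.0, 1.1]
width: 0.004
grip_force: 2.7
```

>>> {"fn": "jog_arm", "kwargs": {
  "turn": [
    [0,0,0],
    [0,0,0],
    [0,0,0]
  ],
  "delta_pos": [
    [0,-0.001,0],
    [0,-0.001,0],
    [0,0,0]
  ],
  "gripper": [0,0,0]
}}

```text
time: 7.3
tool_pos: [0.4939, 0.0077, 0.0097]
tcp_rot: [0.163, -3.137, -0.005]
wrist_force: [-0.3, 9.9, 1.0]
width: -0.002
grip_force: 4.7
```

The wedge is snug: force rose to about 10 N over 3 mm. Backing off, up and around.

>>> {"fn": "jog_arm", "kwargs": {
  "turn": [
    [0,0,0],
    [0,0,0],
    [0,0,0],
    [0,0,0],
    [0,0,0],
    [0,0,0],
    [0,0,0],
    [0,0,0],
    [0,0,0],
    [0,0,0]
  ],
  "delta_pos": [
    [0,0.003,0],
    [0,0.005,0],
    [0,0.01,0],
    [0,0.015,0],
    [0,0.01,-0.01],
    [0,0,-0.03],
    [0,0,-0.03],
    [0,0,-0.03],
    [0,0,-0.01],
    [0,0,0]
  ],
  "gripper": [0,0,0,0,0,0,0,0,0,0]
}}

```text
time: 8.13
tool_pos: [0.4929, 0.0494, 0.1241]
tcp_rot: [-0.166, 3.129, -0.0]
wrist_force: [0.4, 0.3, -0.2]
width: 0.002
grip_force: 0.0
```

```bash
python3 - <<'E'
from h import *
import cv2
for z in(.2,.28,.33):print(z,px2w("top",540*.64,205*.64,z)[:2],px2w("top",583*.64,200*.64,z)[:2],px2w("scene",340*.64,240*.64,z)[:2],px2w("scene",290*.64,262*.64,z)[:2])
s=read_state();T=np.array([.508,-.083,.09]);R=Ro.from_rotvec(s["tcp_rot"]).as_matrix()
print(s["time"],s["tool_pos"],s["wrist_force"],R.T@(T-s["tool_pos"]))
im=vision.read_camera("top");a=np.load("pics/top0.npy")
for im0,im1,(u,v) in((a,im,(315,190)),(np.load("pics/scene0.npy"),vision.read_camera("scene"),(190,250))):
  A,B=[np.float32(i[v:v+50,u:u+50].mean(2)) for i in(im0,im1)];print(cv2.phaseCorrelate(A,B,cv2.createHanningWindow((50,50),cv2.CV_32F)))
cv2.imwrite("pics/c5.png",cv2.resize(im[110:240,200:360],(640,520))[:,:,::-1])
E
```

```text
0.2 [ 0.66837161 -0.20057095] [ 0.67838149 -0.25960224] [ 0.50265511 -0.11955483] [ 0.50443316 -0.19466219]
0.28 [ 0.63673435 -0.18438821] [ 0.64581126 -0.23791749] [ 0.56804073 -0.14671761] [ 0.56960874 -0.21295238]
0.33 [ 0.61696105 -0.174274  ] [ 0.62545486 -0.22436453] [ 0.60890674 -0.16369435] [ 0.61034347 -0.22438376]
8.1333 [0.49294938 0.04935474 0.1241177 ] [ 0.42168283  0.33497275 -0.23237216] [-0.00070024 -0.13317882  0.03422317]
((-0.11038602982657864, 0.14446278452865258), 0.9119263957977295)
((-0.10085162364266509, 0.011783953243895695), 1.014915839767456)
```

View pics/c5.png

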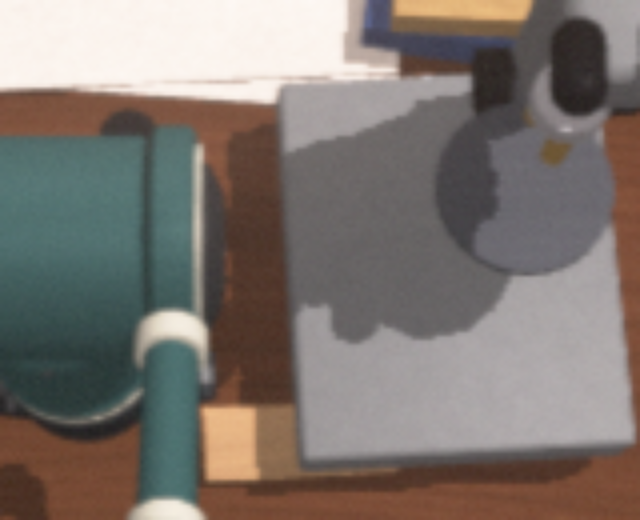

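The wedge now lies under the corner (crop 200–390, 405–480), and the base stayed in place (shift ~0.1 px). The microscope's head stays over 100 mm from the corner, so it is clear to press.

>>> {"fn": "jog_arm", "kwargs": {
  "turn": [
    [0,0,0],
    [0,0,0],
    [0,0,0],
    [0,0,0],
    [0,0,0],
    [0,0,0],
    [0,0,0],
    [0,0,0],
    [0,0,0],
    [0,0,0]
  ],
  "delta_pos": [
    [0,-0.016,0],
    [0.001,-0.016,0],
    [0.001,-0.016,0],
    [0.001,-0.016,0],
    [0,-0.016,0],
    [0,-0.016,0],
    [0,-0.016,0.008],
    [0,-0.016,0.01],
    [0,0,0.016],
    [0,0,0]
  ],
  "gripper": [0,0,0,0,0,0,0,0,0,0]
}}

```text
time: 9.07
tool_pos: [0.4959, -0.0787, 0.0806]
tcp_rot: [0.162, -3.128, -0.004]
wrist_force: [-1.3, 0.2, -1.4]
width: -0.002
grip_force: 0.0
```

>>> {"fn": "jog_arm", "kwargs": {
  "turn": [
    [0,0,0],
    [0,0,0],
    [0,0,0],
    [0,0,0],
    [0,0,0],
    [0,0,0]
  ],
  "delta_pos": [
    [0,0,0.006],
    [0,0,0.005],
    [0,0,0.004],
    [0,0,0.003],
    [0,0,0.001],
    [0,0,0]
  ],
  "gripper": [0,0,0,0,0,0]
}}

```text
time: 9.57
tool_pos: [0.5005, -0.0785, 0.0672]
tcp_rot: [-0.166, 3.137, -0.0]
wrist_force: [0.9, 0.6, -0.7]
width: 0.003
grip_force: 0.0
```

>>> {"fn": "jog_arm", "kwargs": {
  "turn": [
    [0,0,0],
    [0,0,0],
    [0,0,0]
  ],
  "delta_pos": [
    [-0.005,0,-0.002],
    [0,0,0.001],
    [0,0,0.001]
  ],
  "gripper": [0,0,0]
}}

```text
time: 9.82
tool_pos: [0.5062, -0.0783, 0.0673]
tcp_rot: [-0.166, 3.136, -0.001]
wrist_force: [0.1, 0.7, 0.3]
width: 0.005
grip_force: 0.0
```

>>> {"fn": "jog_arm", "kwargs": {
  "turn": [
    [0,0,0],
    [0,0,0],
    [0,0,0]
  ],
  "delta_pos": [
    [0,0,0.001],
    [0,0,0],
    [0,0,0]
  ],
  "gripper": [0,0,0]
}}

```text
time: 10.07
tool_pos: [0.5061, -0.0783, 0.067]
tcp_rot: [-0.165, 3.136, -0.0]
wrist_force: [-1.6, 0.6, 7.6]
width: -0.0
grip_force: 3.5
```

>>> {"fn": "jog_arm", "kwargs": {
  "turn": [
    [0,0,0],
    [0,0,0],
    [0,0,0]
  ],
  "delta_pos": [
    [0,0,0.001],
    [0,0,0],
    [0,0,0]
  ],
  "gripper": [0,0,0]
}}

```text
time: 10.32
tool_pos: [0.5061, -0.0783, 0.067]
tcp_rot: [-0.165, 3.136, -0.0]
wrist_force: [-3.9, 1.5, 13.8]
width: 0.002
grip_force: 6.8
```

The corner gives under 0.4 mm at about 14 N, so the wedge is snug. I'll ease to about 10 N and hold.

>>> {"fn": "jog_arm", "kwargs": {
  "turn": [
    [0,0,0],
    [0,0,0],
    [0,0,0],
    [0,0,0],
    [0,0,0],
    [0,0,0]
  ],
  "delta_pos": [
    [0,0,-0.0005],
    [0,0,0],
    [0,0,0],
    [0,0,0],
    [0,0,0],
    [0,0,0]
  ],
  "gripper": [0,0,0,0,0,0]
}}

```text
time: 10.82
tool_pos: [0.5062, -0.0783, 0.067]
tcp_rot: [-0.165, 3.136, -0.0]
wrist_force: [-2.2, 1.4, 9.9]
width: -0.003
grip_force: 5.1
```

```bash
python3 - <<'E'
from h import *
import cv2
o=[]
for n,(u,v),p in(("top",(315,190),(200,110)),("scene",(190,250),(150,130))):
  im=vision.read_camera(n);a=np.load(f"pics/{n}0.npy")
  A,B=[np.float32(i[v:v+50,u:u+50].mean(2)) for i in(a,im)];print(cv2.phaseCorrelate(A,B,cv2.createHanningWindow((50,50),cv2.CV_32F)))
  o.append(cv2.resize(im[p[1]:p[1]+150,p[0]:p[0]+150],(400,400)))
cv2.imwrite("pics/c6.png",np.hstack(o)[:,:,::-1])
for _ in range(3):
  s=read_state();print(s["time"],s["tool_pos"],s["wrist_force"])
  vision.read_camera("top")
E
```

```text
((0.08807855466656989, -0.4062542339102606), 0.3342949633598328)
((0.051746948051746955, 0.02165687141363648), 0.9958830722808838)
10.9167 [ 0.50613258 -0.07830759  0.0669982 ] [-3.7953687   1.60745039 10.24537044]
10.9667 [ 0.50609032 -0.07831843  0.06696263] [-3.20084748  0.65932641 10.44854274]
11.0167 [ 0.50611171 -0.07830401  0.06697594] [-3.13926558  1.9541592  10.90517312]
```

View pics/c6.png

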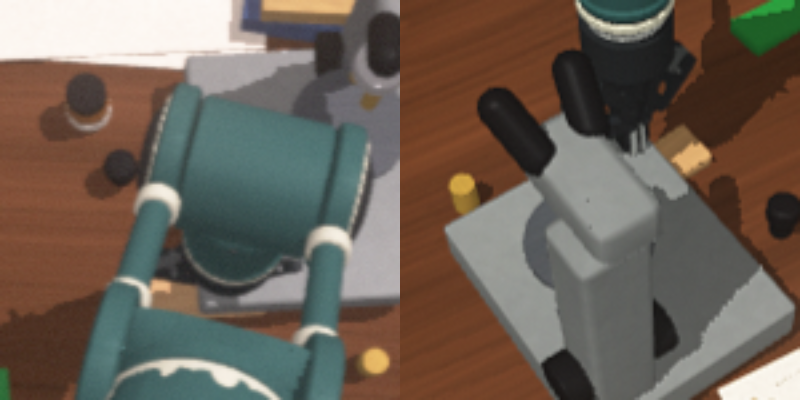

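The fingertips press the corner (right view 638, 145) at about 10 N. The wedge sits untouched under the corner (right view 690, 155), the base is unmoved and nothing else has shifted.

```bash
python3 -c "
from workcell import ticket;print(ticket.finish_job())"
```

```text
the job is handed in; nothing more can be done
None
```

I handed the job in with the wedge snug under the short foot: the corner gave under 0.4 mm at about 14 N and was held at about 10 N, with the base unmoved, though no verdict came back.

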